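# Block plane into the half-covered tool box

## Robot

A 6-joint arm with a two-finger parallel gripper is mounted at the origin on a cart in front of the work surface, level with it; the furniture and walls round the work are solid. World frame = base frame: x ahead of the robot, y to its left, z up, the work surface at z = 0. Lengths are in m, angles in degrees, forces in N, time in s.
With the tool pointing down it reaches from about 0.25 to 0.725 m from the base axis. Payload 9.7 kg.
Tool frame: the origin (TCP) lies at the very end of the fingers, on their centre line; the grasp point (between the pads) lies 19 mm behind it; z points along the fingers, y is the line along which they close (so a half turn about z gives the same grasp; the last joint's range is limited). The gripper opens to 85 mm and grips with 20 to 120 N. Pads are 22 mm wide; open, the fingers measure 114 mm over their backs; the gripper's body (76 mm by 85 mm) begins 54 mm behind the grasp point. The pads swing forward as they close: fully open they stand 13 mm farther back than shut.
Start: joints at [-65.26, 4.979, 10.078, 95.1, 0, 90], TCP at [0.23, -0.5, 0.231] pointing down, gripper open.
Joint ranges: [-179.16, 179.16], [-48.56, 103.87], [-65.8, 70.77], [-126.05, 130.52], [-82.76, 87.17], [-180, 180]. Speed limits (degrees/s): [127.2, 127.2, 147.25, 180, 180, 180].

## Interface

Orientations are given as [roll, pitch, yaw] about the fixed x, y, z axes, in that order (R = Rz(yaw) Ry(pitch) Rx(roll)).
In Python, from workcell import bot gives the robot as it stands.
- The arm moves only by the tool arm_command, never from a script. Its argument "series" is a list of rows, each a list of 4 numbers: the shift along the tool's x, y, z in m, then the turn about the tool's z in rad. A call has exactly 5 rows; each row is the pose to reach, as a shift and turn from the pose commanded when the call began, along the tool's axes at that moment; what a row does not reach only later rows make up. A row lasts 1/10 s, in which the tool goes at most 50 mm and 8.59 degrees, less where a joint would pass 70% of its speed; a pose out of reach is approached as far as the arm can. A call with a gripper value outside its range is refused whole. "hand" is the finger opening in m, from 0 to 0.0854, set as the call begins (left out, the last holds). The fingers move at their own pace and stop on an object; "grip_force" is the grip in N (left out, the last holds). Time passes only in rows, so rows that repeat a pose let the fingers close, or fill a call up. It gives the time, the measured TCP pose, the force, the opening and the grip force at its end, in the units of the state.
- bot.get_obs(): the state, without advancing time (a new reading comes with each control period).
- bot.camera(name): name is "side" or "top"; returns a dict with "color" (400x640x3 uint8, blue, green, red), "camera_matrix" (3x3 intrinsics, pixels), "xyz" and "orientation" of the camera in the world. Camera axes: x right, y up, looking along -z (the intrinsics and any distortion apply to the point x, -y, -z); pixel columns grow to the right and rows downward; lengths in m; the calibration is good to about 2 mm. A picture is of the moment at which its call begins. There is no depth.
- bot.job_done(): hands the job in; it is judged then, once.
Trained networks look in the newest picture that a camera, given by its name, has taken for a name from the list of things; names that differ only in an ending like _2 or _b are one class to them, and where a whole thing is asked for, a point or a joint stands for the part that bears it (a point fixed in the world has none). Each returns a list of dicts, best first, with "confidence" (0 to 1); they miss things now and then, are a little off and sometimes report something else, mostly with a low value. They report only what shows in the picture. A call takes as long as a camera call.
- bot.find_in(camera, target): "location" ([column, row] in pixels, amid what is visible of it).
- bot.mark_of(camera, target): "location" ([column, row] in pixels: a listed point, or the origin of a listed thing).
The state is a dict: "time": time; "q": joint angles; "qd": joint speeds; "joint_efforts": joint torques, N m; "ee_pos": TCP position; "tcp_rot": TCP orientation; "wrist_force": force on the tool from outside, world axes, zero at the start; "torque": the same for the moment, N m; "opening": finger opening in m; "grasp_force": force on a finger pad.
Only numpy, scipy, OpenCV 4.12 (cv2) and the standard library are available. Lean on these libraries where they do the work, as an engineer would, in place of code of your own. Each camera call takes 0.05 s, during which the arm holds its last target. There are 200 camera calls.

## Task

Put the block plane away in the plywood tool box: the box's mouth is shorter than the plane, so tip the plane, pass one end under the fixed cover board, then level it, lay it gently (do not let it drop) with its sole flat on the box floor, and let go. Leave the masking tape, the sanding block and the screwdriver where they are.

Things in the scene. Friction and masses are not known exactly. Their poses are not given: they have to be found in the camera images.
- block_plane: Grey metal block plane, 155 mm long, 50 mm wide, 54 mm high, 0.5 to 0.95 kg, standing on its sole on the bench. Origin: centre of the sole. Its z is up from the sole; its y runs along its length, the low nose at y = -78 mm, the heel at +78 mm. Any way round will do in the box.
- plane_nose (a point): Middle of the nose end of the plane's sole; axes as the plane's. The nose end is low: only a round knob (plane y -70 to -40 mm) rises to 38 mm. From y -18 to +75 mm the iron and its wedge rise to 54 mm and are 42 mm wide.
- plane_grip (a point): A good place to grip, at plane y = +15 mm, z = 27 mm, near its balance point. Two flat upright cheeks, 50 mm over their outsides and 32 mm high, run the plane's whole length: the fingers close on them across the width (plane x).
- tool_box: Plywood box fixed to the bench, outside 220 mm (x) by 160 mm (y). Origin: centre of its underside, on the bench; its z is up, its +x end is the covered one, facing roughly away from the robot. Base and walls 10 mm thick, walls up to z = 80 mm. It may stand left or right of the plane.
- box_floor (a point): Middle of the inner floor, 10 mm above the bench; axes as the box's. Inside the box is 200 mm long (x -100 to +100 mm), 140 mm wide (y -70 to +70 mm) and 70 mm deep.
- cover_edge (a point): Middle of the lower edge of the fixed cover board, where the mouth ends: box x = +30 mm, y = 0, z = 80 mm; axes as the box's. The board is 9 mm thick and covers the box from there to its +x end over the whole width; the open mouth before it is 130 mm long (x -100 to +30 mm).
- masking_tape: Roll of masking tape lying flat, 105 mm across, 24 mm high, on the far left; origin: centre of its underside. Leave alone.
- sanding_block: Sanding block, 115 x 68 mm, 31 mm high, beyond the box and the plane; origin: centre of its underside, long side along its y. Leave alone.
- screwdriver: Screwdriver with a blue handle lying on the right, 198 mm long (its y), 29 mm wide; origin: centre of its underside. Leave alone.

How it is judged (in metres and radians):
At the end, for the whole second after the job is handed in: The plane is at rest inside the box, released, its sole on the box floor within 4 mm and level within 3.4 degrees, cheeks upward (z of block_plane in the frame of box_floor between -0.004 and 0.004 m and x of block_plane in the frame of box_floor between -0.1 and 0.1 m and y of block_plane in the frame of box_floor between -0.07 and 0.07 m and angle between block_plane's own z axis and vertical below 0.06 rad and linear speed of block_plane below 0.02 m/s and contact force between block_plane and the fingers below 0.2 N); the robot touches nothing.
It fails at once if the plane is dropped in the box (it turns faster than 5 rad/s or moves faster than 0.5 m/s with its middle inside the box's outline, below 150 mm over the box floor) (x of block_plane in the frame of box_floor between -0.1 and 0.1 m and y of block_plane in the frame of box_floor between -0.07 and 0.07 m and z of block_plane in the frame of box_floor below 0.15 m and (angular speed of block_plane above 5 rad/s or linear speed of block_plane above 0.5 m/s)).
It fails at once if the masking tape, the sanding block or the screwdriver is moved more than 30 mm (distance of any of masking_tape, sanding_block, screwdriver from where it was at the start of the episode above 0.03 m).
It also fails if it takes over 42 s, if anything falls off the work surface, if the arm or the gripper's body presses on something with over 40 N, if the wrist force passes 120 N, or if a joint passes its speed limit or range.

## Working session

There is one attempt and no reset: what is moved stays moved. The work goes in short steps, Python scripts to look and compute and a tool call to move; the robot and the scene stay as the last step left them, time stands still between calls to the robot, and variables do not carry over. Pictures are saved under pics/ and viewed, at most 10 in all, crops included, and the job is handed in when it is done.

Besides the shell and the picture viewer there is one more tool, called after "Call:" by a JSON object that holds its "fn" and its "kwargs", one argument or row to a line. arm_command: Moves the arm, as the interface text tells. Its arguments: {"type":"object","properties":{"series":{"type":"array"},"hand":{"type":"number"},"grip_force":{"type":"number"}},"required":["series"]}

```bash
mkdir -p pics; cat > h.py <<'E'
import numpy as np, cv2
from scipy.spatial.transform import Rotation as R
from workcell import bot
def rot(o):
    o=np.array(o,float)
    return o if o.shape==(3,3) else R.from_euler('xyz',o,degrees=True).as_matrix()
def ray(c,px):
    K=np.array(c["camera_matrix"]);d=np.linalg.inv(K)@[px[0],px[1],1]
    return np.array(c["xyz"]),rot(c["orientation"])@(d*[1,-1,-1])
def at(c,px,z):
    o,d=ray(c,px);return o+d*(z-o[2])/d[2]
def tri(c1,p1,c2,p2):
    o,d=ray(c1,p1);a,b=ray(c2,p2)
    s=np.linalg.lstsq(np.c_[d,-b],a-o,rcond=None)[0];P,Q=o+s[0]*d,a+s[1]*b
    return (P+Q)/2,np.linalg.norm(P-Q)
E
python3 - <<'E'
from h import *
C={n:bot.camera(n) for n in("side","top")}
print({k:v for k,v in C["top"].items() if k!="color"})
print({k:v for k,v in C["side"].items() if k!="color"})
for n in C: cv2.imwrite(f"pics/{n}0.png",C[n]["color"])
Z=dict(block_plane=0,plane_nose=0,plane_grip=.027,tool_box=0,box_floor=.01,cover_edge=.08,masking_tape=0,sanding_block=0,screwdriver=0)
for t,z in Z.items():
    for n in C:
        for r in bot.mark_of(n,t)[:2]: print(t,n,round(r["confidence"],2),np.round(r["location"]),np.round(at(C[n],r["location"],z),3))
E
```

```text
{'camera_matrix': array([[510.9694731 ,   0.        , 321.41079709],
       [  0.        , 510.9694731 , 205.544189  ],
       [  0.        ,   0.        ,   1.        ]]), 'xyz': array([ 0.22273612, -0.20883005,  1.58686488]), 'orientation': array([ 1.07949177e+01, -2.30375674e-03, -8.94212016e+01])}
{'camera_matrix': array([[446.74833517,   0.        , 322.89154116],
       [  0.        , 446.74833517, 204.31339377],
       [  0.        ,   0.        ,   1.        ]]), 'xyz': array([ 0.5789952 , -1.1081098 ,  0.81122719]), 'orientation': array([51.13530432, -1.14850132,  5.06851049])}
block_plane side 0.84 [317. 204.] [ 0.49  -0.104  0.   ]
block_plane top 0.79 [282. 218.] [ 0.486 -0.083  0.   ]
plane_nose top 0.78 [276. 194.] [ 0.56  -0.061  0.   ]
plane_grip side 0.73 [313. 190.] [ 0.475 -0.075  0.027]
plane_grip top 0.76 [284. 219.] [ 0.475 -0.089  0.027]
plane_grip top 0.67 [422. 223.] [ 0.468 -0.516  0.027]
tool_box side 0.61 [284. 257.] [ 0.426 -0.325 -0.   ]
tool_box top 0.89 [361. 236.] [ 0.43  -0.331  0.   ]
box_floor side 0.81 [281. 253.] [ 0.419 -0.323  0.01 ]
box_floor top 0.65 [358. 238.] [ 0.423 -0.322  0.01 ]
cover_edge side 0.66 [292. 234.] [ 0.451 -0.325  0.08 ]
cover_edge side 0.66 [319. 200.] [ 0.502 -0.188  0.08 ]
cover_edge top 0.57 [361. 228.] [ 0.444 -0.325  0.08 ]
masking_tape side 0.71 [358. 167.] [0.602 0.101 0.   ]
masking_tape side 0.68 [280. 256.] [ 0.418 -0.323 -0.   ]
masking_tape top 0.9 [218. 178.] [0.61  0.124 0.   ]
sanding_block side 0.48 [312. 194.] [ 0.47  -0.057  0.   ]
sanding_block top 0.81 [267. 168.] [ 0.646 -0.031  0.   ]
sanding_block top 0.32 [219. 178.] [0.613 0.121 0.   ]
screwdriver side 0.96 [295. 323.] [ 0.481 -0.519  0.   ]
screwdriver top 0.59 [420. 222.] [ 0.477 -0.517  0.   ]
```

```bash
python3 - <<'E'
import cv2
a=cv2.imread("pics/top0.png")[110:310,190:450];cv2.imwrite("pics/t.png",cv2.resize(a,None,fx=3,fy=3,interpolation=cv2.INTER_CUBIC))
b=cv2.imread("pics/side0.png")[130:350,180:440];cv2.imwrite("pics/s.png",cv2.resize(b,None,fx=2.7,fy=2.7,interpolation=cv2.INTER_CUBIC))
E
```

```text
(no output)
```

View pics/t.png

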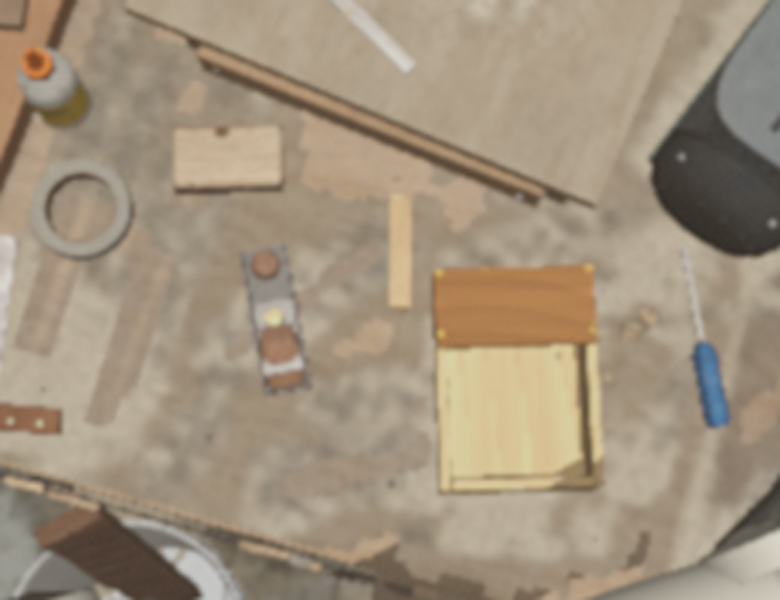

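View pics/s.png

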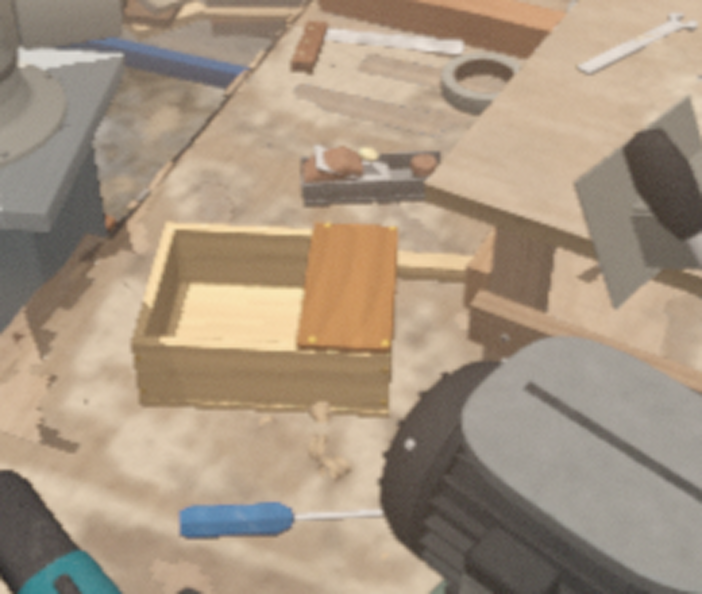

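```bash
python3 - <<'E'
from h import *
c=bot.camera("top")
def T(p,z): return np.round(at(c,[p[0]/3+190-.3,p[1]/3+110-.3],z),4)
n=[T(p,.032) for p in((242,252),(285,246),(266,392),(308,386))]
print("plane",n)
N=(n[0]+n[1])/2;H=(n[2]+n[3])/2;d=N-H;print("nose",N,"heel",H,"len",np.linalg.norm(d),"yaw of nose dir",np.degrees(np.arctan2(d[1],d[0])))
print("box front",T((440,492),.08),T((600,488),.08),"edge",T((437,345),.089),T((597,343),.089),"far",T((435,268),.089),T((593,264),.089))
print("shelf edge pts z=.2",T((195,50),.15),T((540,200),.15))
o=bot.get_obs();print(o["ee_pos"],o["tcp_rot"],o["opening"],o["q"])
print(rot(o["tcp_rot"]))
E
```

```text
plane [array([ 0.5551, -0.0467,  0.032 ]), array([ 0.5619, -0.0911,  0.032 ]), array([ 0.4095, -0.0754,  0.032 ]), array([ 0.416 , -0.1181,  0.032 ])]
nose [ 0.5585 -0.0689  0.032 ] heel [ 0.41275 -0.09675  0.032  ] len 0.1483869434957133 yaw of nose dir 10.817712800677942
box front [ 0.3074 -0.2518  0.08  ] [ 0.3128 -0.408   0.08  ] edge [ 0.451  -0.2479  0.089 ] [ 0.4546 -0.406   0.089 ] far [ 0.5285 -0.2456  0.089 ] [ 0.5342 -0.4032  0.089 ]
shelf edge pts z=.2 [ 0.7325 -0.0069  0.15  ] [ 0.5841 -0.345   0.15  ]
[ 0.23016659 -0.49952828  0.23128184] [-1.79999940e+02  6.16341591e-04  2.47386671e+01] 0.08537134204555474 [-6.52609482e+01  4.97983908e+00  1.00789629e+01  9.50991841e+01
 -6.16341186e-04  9.00003846e+01]
[[ 9.08225965e-01  4.18480103e-01 -1.02104938e-05]
 [ 4.18480103e-01 -9.08225965e-01 -3.54557948e-06]
 [-1.07571901e-05 -1.05270117e-06 -1.00000000e+00]]
```

Call:
{"fn": "arm_command", "kwargs": {
  "series": [
    [0.037, -0.028, 0, 0],
    [0.074, -0.056, 0, 0],
    [0.112, -0.084, 0, 0],
    [0.149, -0.112, 0, 0],
    [0.186, -0.14, 0, 0]
  ],
  "hand": 0.085,
  "grip_force": 20
}}

```text
time: 1.55
ee_pos: [0.3409, -0.2929, 0.2314]
tcp_rot: [180.0, -0.0, 24.7]
wrist_force: [1.6, -0.2, 0.7]
opening: 0.0849
grasp_force: 0.0
```

Call:
{"fn": "arm_command", "kwargs": {
  "series": [
    [0.037, -0.028, 0, 0.05],
    [0.074, -0.056, 0, 0.1],
    [0.112, -0.084, 0.02, 0.15],
    [0.149, -0.112, 0.05, 0.2],
    [0.186, -0.14, 0.07, 0.248]
  ]
}}

```text
time: 2.05
ee_pos: [0.4482, -0.0934, 0.1632]
tcp_rot: [180.0, -0.0, 10.4]
wrist_force: [0.8, -0.6, 0.5]
opening: 0.0849
grasp_force: 0.0
```

Call:
{"fn": "arm_command", "kwargs": {
  "series": [
    [0, 0, 0, 0],
    [0, 0, 0, 0],
    [0, 0, 0, 0],
    [0, 0, 0, 0],
    [0, 0, 0, 0]
  ]
}}

```text
time: 2.55
ee_pos: [0.4478, -0.0962, 0.1648]
tcp_rot: [180.0, -0.1, 10.4]
wrist_force: [-0.1, 0.6, -0.7]
opening: 0.0852
grasp_force: 0.0
```

```bash
python3 - <<'E'
from h import *
o=bot.get_obs();print(o["time"],o["ee_pos"],o["tcp_rot"],o["q"])
for n in("top","side"):
    c=bot.camera(n);cv2.imwrite(f"pics/{n}1.png",c["color"])
    for t,z in(("block_plane",0),("plane_nose",0),("plane_grip",.027)):
        for r in bot.mark_of(n,t)[:2]: print(t,n,round(r["confidence"],2),np.round(r["location"]),np.round(at(c,r["location"],z),3))
a=cv2.imread("pics/side1.png")[100:300,200:440];cv2.imwrite("pics/s1.png",cv2.resize(a,None,fx=3,fy=3,interpolation=cv2.INTER_CUBIC))
E
```

```text
2.55 [ 0.44781302 -0.09615598  0.16481036] [ 1.79973915e+02 -5.67642784e-02  1.04265077e+01] [-1.21172879e+01 -8.51011059e+00 -1.04369817e+01  8.80107015e+01
 -2.32881281e-03  1.57456216e+02]
block_plane top 0.53 [285. 215.] [ 0.493 -0.091  0.   ]
plane_nose top 0.44 [361. 237.] [ 0.427 -0.33   0.   ]
plane_grip top 0.64 [283. 219.] [ 0.477 -0.088  0.027]
block_plane side 0.71 [318. 202.] [ 0.49  -0.096  0.   ]
block_plane side 0.68 [361. 163.] [0.612 0.128 0.   ]
plane_nose side 0.69 [344. 202.] [ 0.566 -0.087  0.   ]
plane_grip side 0.57 [314. 190.] [ 0.478 -0.076  0.027]
```

View pics/s1.png

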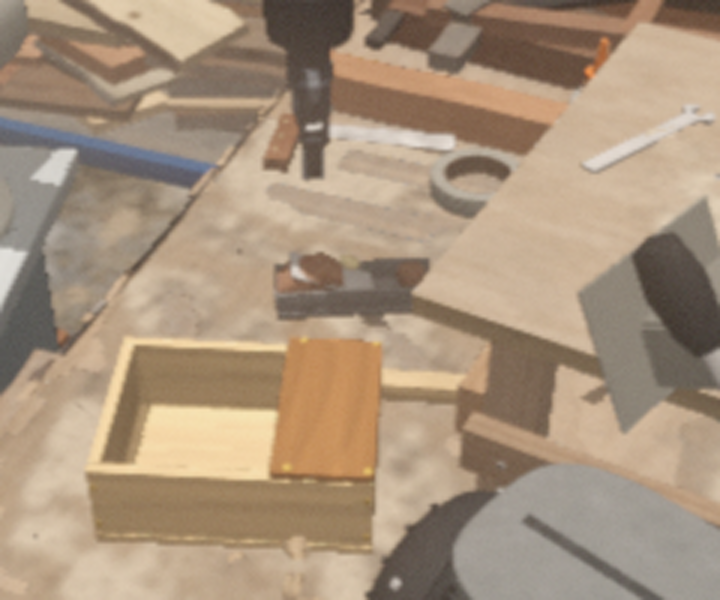

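Call:
{"fn": "arm_command", "kwargs": {
  "series": [
    [0.004, -0.006, 0.04, 0],
    [0.004, -0.006, 0.08, 0],
    [0.004, -0.006, 0.12, 0],
    [0.004, -0.006, 0.14, 0],
    [0.004, -0.006, 0.156, 0]
  ]
}}

```text
time: 3.45
ee_pos: [0.4497, -0.0882, 0.0062]
tcp_rot: [-180.0, 0.1, 10.5]
wrist_force: [0.7, -0.1, 0.2]
opening: 0.0849
grasp_force: 0.0
```

Call:
{"fn": "arm_command", "kwargs": {
  "series": [
    [0, 0, 0, 0],
    [0, 0, 0, 0],
    [0, 0, 0, 0],
    [0, 0, 0, 0],
    [0, 0, 0, 0]
  ],
  "hand": 0.03,
  "grip_force": 25
}}

```text
time: 3.95
ee_pos: [0.4515, -0.0887, 0.0094]
tcp_rot: [179.9, -0.1, 10.5]
wrist_force: [-1.8, -0.7, 6.1]
opening: 0.0493
grasp_force: 28.5
```

Call:
{"fn": "arm_command", "kwargs": {
  "series": [
    [0, 0, 0, 0],
    [0, 0, 0, 0],
    [0, 0, 0, 0],
    [0, 0, 0, 0],
    [0, 0, 0, 0]
  ]
}}

```text
time: 4.45
ee_pos: [0.4515, -0.0887, 0.0094]
tcp_rot: [179.9, -0.1, 10.5]
wrist_force: [-2.0, -0.8, 6.8]
opening: 0.0499
grasp_force: 28.5
```

Call:
{"fn": "arm_command", "kwargs": {
  "series": [
    [0, 0, -0.015, 0],
    [0, 0, -0.03, 0],
    [0, 0, -0.045, 0],
    [0, 0, -0.06, 0],
    [0, 0, -0.075, 0]
  ]
}}

```text
time: 4.95
ee_pos: [0.4503, -0.0884, 0.0837]
tcp_rot: [-180.0, 0.0, 10.5]
wrist_force: [-0.4, -0.2, -5.7]
opening: 0.0495
grasp_force: 27.8
```

Call:
{"fn": "arm_command", "kwargs": {
  "series": [
    [0, 0, -0.02, 0],
    [0, 0, -0.035, 0],
    [0, 0, -0.05, 0],
    [0, 0, -0.05, 0],
    [0, 0, -0.05, 0]
  ]
}}

```text
time: 5.45
ee_pos: [0.4507, -0.0885, 0.1329]
tcp_rot: [-180.0, 0.0, 10.5]
wrist_force: [-0.8, -0.1, -5.9]
opening: 0.0493
grasp_force: 27.8
```

```bash
python3 - <<'E'
from h import *
o=bot.get_obs();print(o["time"],o["ee_pos"],o["wrist_force"],o["torque"])
C={}
for n in("top","side"):
    c=C[n]=bot.camera(n);cv2.imwrite(f"pics/{n}2.png",c["color"])
    for t in("block_plane","plane_nose","plane_grip"):
        for r in bot.mark_of(n,t)[:1]: print(t,n,round(r["confidence"],2),np.round(r["location"]))
a=cv2.imread("pics/side2.png")[60:260,220:460];cv2.imwrite("pics/s2.png",cv2.resize(a,None,fx=3,fy=3,interpolation=cv2.INTER_CUBIC))
E
```

```text
5.45 [ 0.45071618 -0.08848073  0.1329325 ] [-0.82356262 -0.12091231 -5.85871323] [-0.04118155  0.12005474 -0.02753103]
plane_nose top 0.63 [217. 179.]
plane_grip top 0.39 [278. 212.]
block_plane side 0.9 [320. 170.]
plane_nose side 0.76 [345. 166.]
plane_grip side 0.65 [311. 154.]
```

View pics/s2.png

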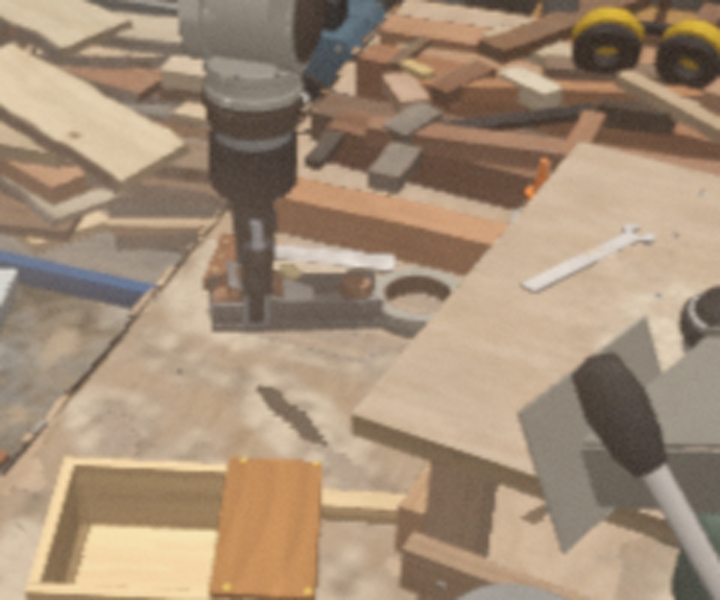

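Call:
{"fn": "arm_command", "kwargs": {
  "series": [
    [0.001, 0.013, 0, -0.14],
    [0.003, 0.026, 0, -0.28],
    [0.004, 0.039, 0, -0.42],
    [0.006, 0.052, 0, -0.56],
    [0.007, 0.065, 0, -0.7]
  ]
}}

```text
time: 6.35
ee_pos: [0.4696, -0.1516, 0.133]
tcp_rot: [-180.0, 0.0, 51.0]
wrist_force: [0.4, -0.4, -6.2]
opening: 0.0497
grasp_force: 27.8
```

Call:
{"fn": "arm_command", "kwargs": {
  "series": [
    [-0.007, 0.01, 0, -0.14],
    [-0.015, 0.02, 0, -0.28],
    [-0.022, 0.032, 0, -0.42],
    [-0.03, 0.042, 0, -0.56],
    [-0.037, 0.053, 0, -0.7]
  ]
}}

```text
time: 6.85
ee_pos: [0.487, -0.2139, 0.133]
tcp_rot: [-180.0, 0.0, 91.1]
wrist_force: [0.6, 0.5, -5.9]
opening: 0.0494
grasp_force: 27.8
```

Call:
{"fn": "arm_command", "kwargs": {
  "series": [
    [0, 0, 0, -0.01],
    [0, 0, 0, -0.015],
    [0, 0, 0, -0.015],
    [0, 0, 0, -0.015],
    [0, 0, 0, -0.015]
  ]
}}

```text
time: 7.35
ee_pos: [0.487, -0.213, 0.1333]
tcp_rot: [180.0, 0.0, 91.6]
wrist_force: [0.1, 0.0, -5.0]
opening: 0.0496
grasp_force: 27.8
```

```bash
python3 - <<'E'
from h import *
o=bot.get_obs();print(o["time"],o["ee_pos"],o["tcp_rot"],o["wrist_force"],o["torque"])
c=bot.camera("side")
cv2.imwrite("pics/s3.png",cv2.resize(c["color"][80:280,220:460],None,fx=3,fy=3,interpolation=cv2.INTER_CUBIC))
E
```

```text
7.35 [ 0.48696634 -0.21295817  0.13329471] [1.79988101e+02 3.67008261e-03 9.15771409e+01] [ 0.11455583  0.02054071 -4.97337443] [-0.11398854  0.00131754  0.00851831]
```

View pics/s3.png

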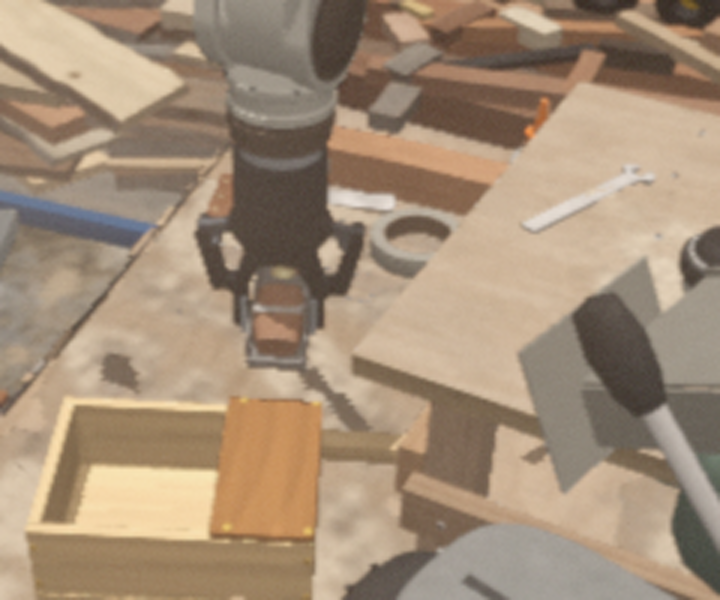

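```bash
python3 - <<'E'
from h import *
c=bot.camera("side")
for p,z in (((248,363),.125),((304,366),.125),((230,397),.089),((321,404),.089)): print(np.round(at(c,[p[0]/3+219.7,p[1]/3+79.7],z),3))
E
```

```text
[ 0.466 -0.25   0.125]
[ 0.512 -0.249  0.125]
[ 0.451 -0.252  0.089]
[ 0.527 -0.253  0.089]
```

Call:
{"fn": "arm_command", "kwargs": {
  "series": [
    [-0.007, 0, 0.01, 0],
    [-0.007, 0, 0.02, 0],
    [-0.007, 0, 0.028, 0],
    [-0.007, 0, 0.032, 0],
    [-0.007, 0, 0.032, 0]
  ]
}}

```text
time: 7.95
ee_pos: [0.4867, -0.2201, 0.1001]
tcp_rot: [-179.9, -0.0, 91.6]
wrist_force: [0.2, -0.2, -5.0]
opening: 0.0491
grasp_force: 27.8
```

Call:
{"fn": "arm_command", "kwargs": {
  "series": [
    [0, 0, 0.002, 0],
    [0, 0, 0.004, 0],
    [0, 0, 0.006, 0],
    [0, 0, 0.008, 0],
    [0, 0, 0.01, 0]
  ]
}}

```text
time: 8.45
ee_pos: [0.4876, -0.2187, 0.0934]
tcp_rot: [179.9, -0.1, 91.7]
wrist_force: [-5.0, 14.3, 12.5]
opening: 0.0491
grasp_force: 31.2
```

```bash
python3 - <<'E'
from h import *
o=bot.get_obs();print(o["time"],o["ee_pos"],o["tcp_rot"],o["wrist_force"],o["torque"])
E
```

```text
8.45 [ 0.48760963 -0.21874641  0.09335711] [ 1.79859487e+02 -1.40800016e-01  9.16733207e+01] [-5.0093634  14.28575521 12.52327659] [ 2.3769295   1.05857508 -0.08854562]
```

```bash
python3 - <<'E'
from h import *
c=bot.camera("side")
cv2.imwrite("pics/s4.png",cv2.resize(c["color"][130:260,250:400],None,fx=5,fy=4.6,interpolation=cv2.INTER_CUBIC))
E
```

```text
(no output)
```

View pics/s4.png

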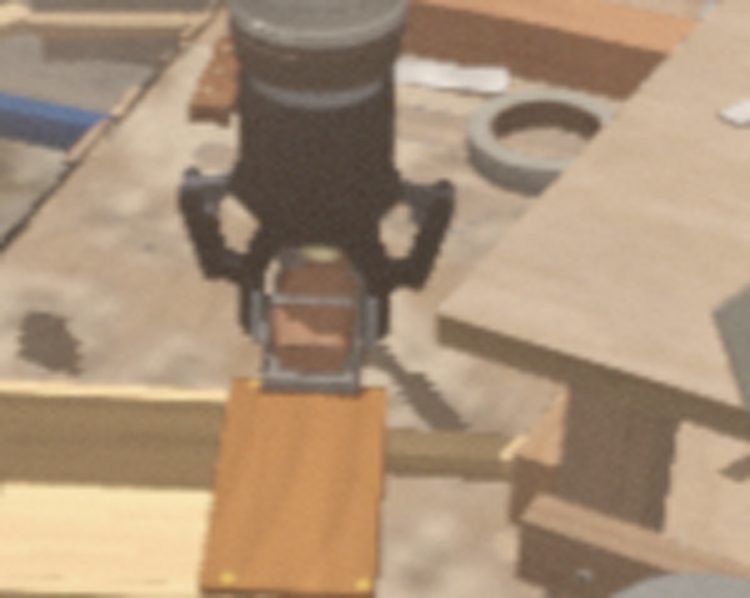

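Call:
{"fn": "arm_command", "kwargs": {
  "series": [
    [0.002, 0, 0.001, 0],
    [0.003, 0, 0.003, 0],
    [0.004, 0, 0.005, 0],
    [0.005, 0, 0.007, 0],
    [0.005, 0, 0.007, 0]
  ],
  "grip_force": 20
}}

```text
time: 9.0
ee_pos: [0.4875, -0.2147, 0.0854]
tcp_rot: [179.9, -0.0, 91.6]
wrist_force: [-2.8, 4.8, 3.0]
opening: 0.0491
grasp_force: 31.7
```

```bash
python3 - <<'E'
from h import *
o=bot.get_obs();print(o["time"],o["ee_pos"],o["tcp_rot"],o["wrist_force"],o["torque"])
c=bot.camera("side")
cv2.imwrite("pics/s5.png",cv2.resize(c["color"][150:260,270:400],None,fx=5,fy=5,interpolation=cv2.INTER_CUBIC))
E
```

```text
9.0 [ 0.48747538 -0.21471089  0.08540264] [ 1.79898629e+02 -2.77566349e-02  9.16433143e+01] [-2.82939392  4.83183774  2.96818549] [ 0.82178484  0.37202038 -0.00196255]
```

View pics/s5.png

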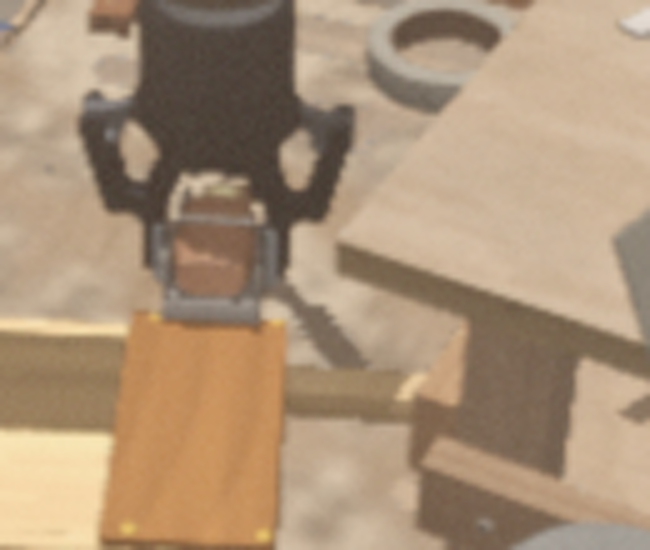

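Call:
{"fn": "arm_command", "kwargs": {
  "series": [
    [0.001, 0, 0.002, 0],
    [0.002, 0, 0.004, 0],
    [0.003, 0, 0.006, 0],
    [0.004, 0, 0.008, 0],
    [0.005, 0, 0.01, 0]
  ]
}}

```text
time: 9.55
ee_pos: [0.4874, -0.2106, 0.0746]
tcp_rot: [179.9, 0.1, 91.6]
wrist_force: [-1.5, 1.7, 18.5]
opening: 0.0494
grasp_force: 36.2
```

```bash
python3 - <<'E'
from h import *
o=bot.get_obs();print(o["time"],o["ee_pos"],o["tcp_rot"],o["wrist_force"],o["torque"])
c=bot.camera("side");bot.camera("top")
for n in("side","top"):
  for t in ("plane_nose","block_plane"): print(n,t,bot.mark_of(n,t)[:1])
E
```

```text
9.55 [ 0.48739287 -0.21059762  0.07456698] [1.79925436e+02 5.10068755e-02 9.16047841e+01] [-1.52463013  1.74039918 18.46091471] [-0.30743282  0.31409519  0.01584305]
side plane_nose [{'location': [314.9, 213.7], 'confidence': 0.58}]
side block_plane [{'location': [312.1, 216.7], 'confidence': 0.75}]
top plane_nose []
top block_plane []
```

Call:
{"fn": "arm_command", "kwargs": {
  "series": [
    [0, 0, 0, 0],
    [0, 0, 0, 0],
    [0, 0, 0, 0],
    [0, 0, -0.02, 0],
    [0, 0, -0.04, 0]
  ],
  "grip_force": 80
}}

```text
time: 10.35
ee_pos: [0.4861, -0.21, 0.1128]
tcp_rot: [-179.8, -0.1, 91.6]
wrist_force: [0.3, 0.3, -4.9]
opening: 0.0485
grasp_force: 84.9
```

Call:
{"fn": "arm_command", "kwargs": {
  "series": [
    [0, 0, -0.02, 0],
    [0, 0, -0.04, 0],
    [0, 0, -0.06, 0],
    [0, 0, -0.08, 0],
    [0, 0, -0.09, 0]
  ]
}}

```text
time: 10.85
ee_pos: [0.4871, -0.2105, 0.2047]
tcp_rot: [180.0, 0.0, 91.6]
wrist_force: [0.2, -0.5, -6.1]
opening: 0.0486
grasp_force: 85.4
```

Call:
{"fn": "arm_command", "kwargs": {
  "series": [
    [-0.008, -0.01, 0, 0.1],
    [-0.015, -0.02, 0, 0.21],
    [-0.023, -0.03, 0, 0.31],
    [-0.031, -0.04, 0, 0.42],
    [-0.039, -0.051, 0, 0.523]
  ]
}}

```text
time: 11.35
ee_pos: [0.4364, -0.251, 0.2027]
tcp_rot: [-179.9, -0.0, 61.4]
wrist_force: [-0.0, 1.0, -5.3]
opening: 0.0484
grasp_force: 85.2
```

Call:
{"fn": "arm_command", "kwargs": {
  "series": [
    [-0.012, -0.005, 0, 0.1],
    [-0.024, -0.01, 0, 0.21],
    [-0.036, -0.015, 0, 0.31],
    [-0.048, -0.02, 0, 0.42],
    [-0.059, -0.025, 0, 0.523]
  ]
}}

```text
time: 11.85
ee_pos: [0.3863, -0.2911, 0.2028]
tcp_rot: [-179.9, 0.0, 31.4]
wrist_force: [0.7, 0.5, -6.1]
opening: 0.0485
grasp_force: 85.2
```

Call:
{"fn": "arm_command", "kwargs": {
  "series": [
    [-0.011, 0.002, 0, 0.1],
    [-0.022, 0.004, 0, 0.21],
    [-0.033, 0.006, 0, 0.31],
    [-0.044, 0.008, 0, 0.42],
    [-0.056, 0.01, 0, 0.523]
  ]
}}

```text
time: 12.35
ee_pos: [0.344, -0.3288, 0.2028]
tcp_rot: [-179.9, 0.1, 1.5]
wrist_force: [0.8, 0.2, -6.5]
opening: 0.0486
grasp_force: 85.2
```

Call:
{"fn": "arm_command", "kwargs": {
  "series": [
    [0, 0, 0, 0],
    [0, 0, 0, 0],
    [0, 0, 0, 0],
    [0, 0, 0, 0],
    [0, 0, 0, 0]
  ]
}}

```text
time: 12.85
ee_pos: [0.3448, -0.3285, 0.204]
tcp_rot: [-180.0, 0.0, 1.8]
wrist_force: [0.7, -0.3, -4.6]
opening: 0.0482
grasp_force: 85.2
```

```bash
python3 - <<'E'
from h import *
o=bot.get_obs();print(o["time"],o["ee_pos"],o["tcp_rot"],o["wrist_force"],o["torque"])
c=bot.camera("side")
cv2.imwrite("pics/s6.png",cv2.resize(c["color"][130:330,200:440],None,fx=3,fy=3,interpolation=cv2.INTER_CUBIC))
E
```

```text
12.85 [ 0.34480892 -0.32845615  0.20404529] [-1.79992261e+02  7.15338625e-03  1.77721979e+00] [ 0.65311369 -0.30356793 -4.64662714] [-0.01855786  0.11989802 -0.02056558]
```

View pics/s6.png

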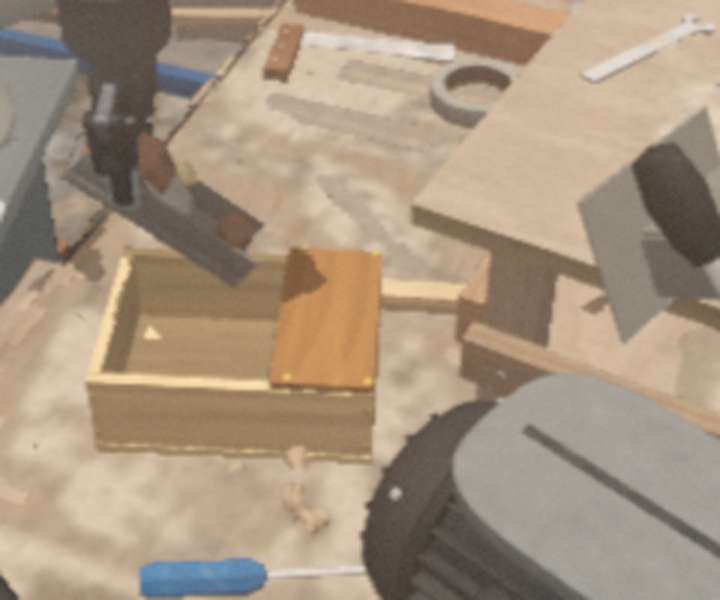

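```bash
python3 - <<'E'
from h import *
c=bot.camera("side");P=bot.get_obs()["ee_pos"]+np.array([0,0,.019])
for p in((237,285),(66,180)):
    o,d=ray(c,[p[0]/3+199.7,p[1]/3+129.7]);X=o+d*(-.354-o[1])/d[1]
    print(np.round(X,4),np.round(X-P,4))
E
```

```text
[ 0.4245 -0.354   0.1332] [ 0.0797 -0.0254 -0.0899]
[ 0.3032 -0.354   0.2227] [-0.0415 -0.0254 -0.0004]
```

Call:
{"fn": "arm_command", "kwargs": {
  "series": [
    [0, 0, 0.025, 0],
    [0, 0, 0.05, 0],
    [0, 0, 0.075, 0],
    [0, 0, 0.095, 0],
    [0, 0, 0.107, 0]
  ]
}}

```text
time: 13.45
ee_pos: [0.3441, -0.3282, 0.0955]
tcp_rot: [-179.9, 0.1, 1.7]
wrist_force: [-0.6, 0.3, -5.3]
opening: 0.0485
grasp_force: 85.2
```

Call:
{"fn": "arm_command", "kwargs": {
  "series": [
    [0.006, 0, 0, 0],
    [0.012, 0, 0, 0],
    [0.018, 0, 0, 0],
    [0.024, 0, 0, 0],
    [0.027, 0, 0, 0]
  ]
}}

```text
time: 13.95
ee_pos: [0.3726, -0.3281, 0.0977]
tcp_rot: [180.0, -0.0, 1.7]
wrist_force: [-0.3, 0.5, -5.6]
opening: 0.0484
grasp_force: 85.0
```

Call:
{"fn": "arm_command", "kwargs": {
  "series": [
    [0.003, 0, 0.003, 0],
    [0.006, 0, 0.006, 0],
    [0.009, 0, 0.009, 0],
    [0.009, 0, 0.009, 0],
    [0.009, 0, 0.009, 0]
  ]
}}

```text
time: 14.45
ee_pos: [0.3804, -0.3276, 0.088]
tcp_rot: [-180.0, 0.0, 1.7]
wrist_force: [-1.3, 0.2, -6.4]
opening: 0.0487
grasp_force: 85.0
```

```bash
python3 - <<'E'
from h import *
o=bot.get_obs();print(o["time"],o["ee_pos"],o["tcp_rot"],o["wrist_force"],o["torque"])
c=bot.camera("side")
cv2.imwrite("pics/s7.png",cv2.resize(c["color"][150:310,210:390],None,fx=3.7,fy=3.7,interpolation=cv2.INTER_CUBIC))
E
```

```text
14.45 [ 0.38041888 -0.32756447  0.08797777] [-1.79985379e+02  2.08205333e-02  1.70570834e+00] [-1.25605025  0.24300416 -6.35239606] [0.03195776 0.10876421 0.02767712]
```

View pics/s7.png

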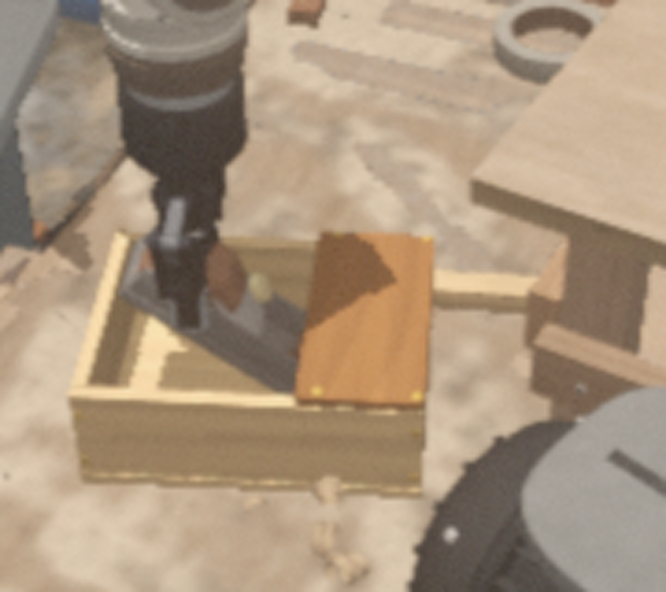

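Call:
{"fn": "arm_command", "kwargs": {
  "series": [
    [0, 0, 0, 0],
    [0, 0, 0.003, 0],
    [0, 0, 0.006, 0],
    [0, 0, 0.009, 0],
    [0, 0, 0.012, 0]
  ],
  "grip_force": 25
}}

```text
time: 15.0
ee_pos: [0.3786, -0.3286, 0.0806]
tcp_rot: [179.8, 0.1, 1.6]
wrist_force: [-32.9, 4.3, 47.6]
opening: 0.0485
grasp_force: 90.2
```

Call:
{"fn": "arm_command", "kwargs": {
  "series": [
    [0, 0, 0.003, 0],
    [0, 0, 0.006, 0],
    [0, 0, 0.009, 0],
    [0, 0, 0.012, 0],
    [0, 0, 0.015, 0]
  ]
}}

```text
time: 15.5
ee_pos: [0.3799, -0.329, 0.0639]
tcp_rot: [179.8, -0.0, 1.6]
wrist_force: [-16.9, -0.4, 18.2]
opening: 0.0487
grasp_force: 85.4
```

Call:
{"fn": "arm_command", "kwargs": {
  "series": [
    [0, 0, 0, 0],
    [0, 0, 0, 0],
    [0, 0, 0.002, 0],
    [0, 0, 0.004, 0],
    [0, 0, 0.006, 0]
  ],
  "hand": 0.03,
  "grip_force": 25
}}

```text
time: 16.0
ee_pos: [0.3801, -0.3288, 0.0573]
tcp_rot: [179.8, -0.0, 1.6]
wrist_force: [-12.4, -0.9, 15.7]
opening: 0.0487
grasp_force: 84.7
```

```bash
python3 - <<'E'
from h import *
o=bot.get_obs();print(o["time"],o["ee_pos"],o["tcp_rot"],o["wrist_force"],o["torque"],o["grasp_force"])
c=bot.camera("side");P=o["ee_pos"]+np.array([0,0,.019])
cv2.imwrite("pics/s8.png",cv2.resize(c["color"][170:300,210:350],None,fx=5,fy=4.6,interpolation=cv2.INTER_CUBIC))
E
```

```text
16.0 [ 0.3801005  -0.32881043  0.05728019] [ 1.79819248e+02 -2.21976439e-02  1.63691494e+00] [-12.40744251  -0.92478697  15.67674328] [-0.0590012   1.62602358 -0.06735315] 84.71282119397074
```

View pics/s8.png

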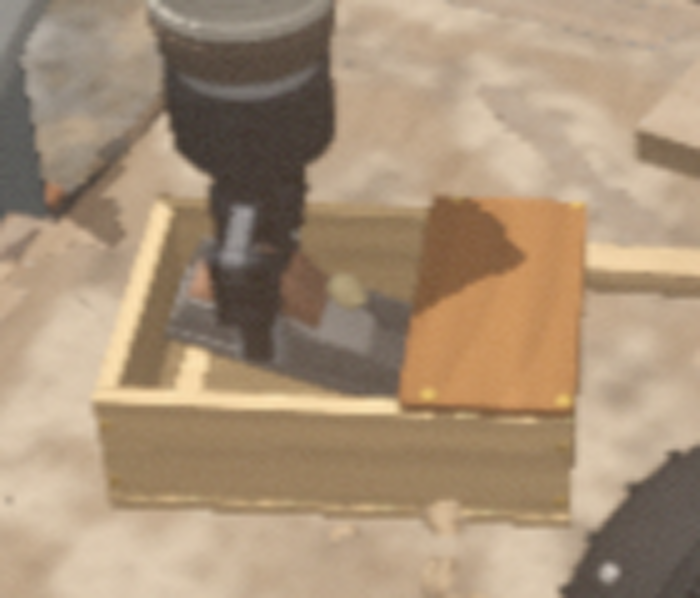

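Call:
{"fn": "arm_command", "kwargs": {
  "series": [
    [0, 0, 0.003, 0],
    [0, 0, 0.006, 0],
    [0, 0, 0.009, 0],
    [0, 0, 0.012, 0],
    [0, 0, 0.015, 0]
  ]
}}

```text
time: 16.55
ee_pos: [0.3804, -0.3287, 0.0417]
tcp_rot: [179.8, -0.0, 1.6]
wrist_force: [-9.3, -1.1, 7.1]
opening: 0.0487
grasp_force: 83.7
```

Call:
{"fn": "arm_command", "kwargs": {
  "series": [
    [0, 0, 0.003, 0],
    [0, 0, 0.006, 0],
    [0, 0, 0.009, 0],
    [0, 0, 0.012, 0],
    [0, 0, 0.014, 0]
  ]
}}

```text
time: 17.05
ee_pos: [0.3805, -0.3284, 0.0272]
tcp_rot: [179.9, -0.0, 1.7]
wrist_force: [-4.6, -1.7, 2.4]
opening: 0.0489
grasp_force: 83.3
```

Call:
{"fn": "arm_command", "kwargs": {
  "series": [
    [0, 0, 0.001, 0],
    [0, 0, 0.002, 0],
    [0, 0, 0.003, 0],
    [0, 0, 0.004, 0],
    [0, 0, 0.005, 0]
  ]
}}

```text
time: 17.55
ee_pos: [0.3805, -0.3283, 0.0223]
tcp_rot: [179.9, -0.0, 1.7]
wrist_force: [-6.5, 0.9, 5.0]
opening: 0.0485
grasp_force: 83.5
```

Call:
{"fn": "arm_command", "kwargs": {
  "series": [
    [0, 0, 0.001, 0],
    [0, 0, 0.002, 0],
    [0, 0, 0.003, 0],
    [0, 0, 0.003, 0],
    [0, 0, 0.003, 0]
  ]
}}

```text
time: 18.05
ee_pos: [0.3805, -0.3283, 0.0192]
tcp_rot: [179.9, -0.0, 1.7]
wrist_force: [-6.3, -1.1, 2.9]
opening: 0.0483
grasp_force: 83.5
```

Call:
{"fn": "arm_command", "kwargs": {
  "series": [
    [0, 0, 0.0005, 0],
    [0, 0, 0.001, 0],
    [0, 0, 0.0015, 0],
    [0, 0, 0.002, 0],
    [0, 0, 0.002, 0]
  ]
}}

```text
time: 18.55
ee_pos: [0.3805, -0.3283, 0.0174]
tcp_rot: [179.9, -0.0, 1.7]
wrist_force: [-7.5, -0.2, 5.7]
opening: 0.0485
grasp_force: 83.7
```

Call:
{"fn": "arm_command", "kwargs": {
  "series": [
    [0, 0, 0.0005, 0],
    [0, 0, 0.001, 0],
    [0, 0, 0.0015, 0],
    [0, 0, 0.002, 0],
    [0, 0, 0.002, 0]
  ]
}}

```text
time: 19.05
ee_pos: [0.3805, -0.3283, 0.0156]
tcp_rot: [179.9, -0.0, 1.7]
wrist_force: [-8.1, 0.4, 8.3]
opening: 0.0483
grasp_force: 84.4
```

```bash
python3 - <<'E'
from h import *
o=bot.get_obs();print(o["time"],o["ee_pos"],o["wrist_force"],o["torque"],o["grasp_force"])
c=bot.camera("side")["color"];g=cv2.cvtColor(c,cv2.COLOR_BGR2GRAY)[205:275,222:300]
for t in("block_plane","plane_nose","plane_grip"): 
  for n in("side",): print(t,bot.mark_of(n,t)[:1])
cv2.imwrite("pics/s9.png",g)
E
```

```text
19.05 [ 0.38051354 -0.32825254  0.01559949] [-8.14490523  0.39154987  8.26982693] [0.29275926 0.60123117 0.10361301] 84.35239494312555
block_plane [{'location': [277.1, 259.5], 'confidence': 0.74}]
plane_nose []
plane_grip []
```

Call:
{"fn": "arm_command", "kwargs": {
  "series": [
    [0, 0, 0.0005, 0],
    [0, 0, 0.001, 0],
    [0, 0, 0.0015, 0],
    [0, 0, 0.002, 0],
    [0, 0, 0.002, 0]
  ]
}}

```text
time: 19.75
ee_pos: [0.3805, -0.3283, 0.0156]
tcp_rot: [179.9, -0.1, 1.7]
wrist_force: [-14.6, 5.6, 26.3]
opening: 0.049
grasp_force: 86.4
```

```bash
python3 - <<'E'
from h import *
o=bot.get_obs();print(o["time"],o["ee_pos"],o["wrist_force"],o["torque"])
c=bot.camera("side")["color"]
# sharp edge of cheek sole vs floor on the heel side: fit via gradient, columns left of finger
g=cv2.GaussianBlur(cv2.cvtColor(c,cv2.COLOR_BGR2GRAY),(0,0),1).astype(int)
for col in range(236,290,3): print(col,list(g[225:256,col]))
E
```

```text
19.75 [ 0.3805485  -0.32828228  0.01556023] [-14.56907052   5.62850115  26.25407101] [1.54391223 1.99624163 0.08226209]
236 [np.int64(173), np.int64(177), np.int64(181), np.int64(186), np.int64(192), np.int64(197), np.int64(203), np.int64(208), np.int64(212), np.int64(214), np.int64(216), np.int64(216), np.int64(213), np.int64(209), np.int64(203), np.int64(196), np.int64(187), np.int64(177), np.int64(166), np.int64(155), np.int64(146), np.int64(139), np.int64(133), np.int64(126), np.int64(121), np.int64(118), np.int64(117), np.int64(123), np.int64(141), np.int64(172), np.int64(198)]
239 [np.int64(213), np.int64(212), np.int64(210), np.int64(205), np.int64(200), np.int64(193), np.int64(184), np.int64(175), np.int64(165), np.int64(154), np.int64(144), np.int64(137), np.int64(130), np.int64(123), np.int64(118), np.int64(115), np.int64(113), np.int64(111), np.int64(110), np.int64(110), np.int64(111), np.int64(111), np.int64(110), np.int64(110), np.int64(110), np.int64(110), np.int64(111), np.int64(115), np.int64(132), np.int64(164), np.int64(196)]
242 [np.int64(140), np.int64(133), np.in
[... 6638 characters left out ...]
4(114), np.int64(103), np.int64(104), np.int64(114), np.int64(128), np.int64(136), np.int64(139), np.int64(141), np.int64(142), np.int64(143), np.int64(143), np.int64(141), np.int64(132), np.int64(117), np.int64(109), np.int64(123)]
287 [np.int64(119), np.int64(119), np.int64(121), np.int64(123), np.int64(124), np.int64(124), np.int64(124), np.int64(124), np.int64(124), np.int64(123), np.int64(126), np.int64(135), np.int64(145), np.int64(146), np.int64(134), np.int64(116), np.int64(101), np.int64(96), np.int64(99), np.int64(110), np.int64(121), np.int64(127), np.int64(129), np.int64(128), np.int64(126), np.int64(125), np.int64(124), np.int64(120), np.int64(112), np.int64(108), np.int64(121)]
```

Call:
{"fn": "arm_command", "kwargs": {
  "series": [
    [0, 0, -0.001, 0],
    [0, 0, -0.001, 0],
    [0, 0, -0.001, 0],
    [0, 0, -0.001, 0],
    [0, 0, -0.001, 0]
  ]
}}

```text
time: 20.3
ee_pos: [0.3805, -0.3283, 0.0156]
tcp_rot: [179.9, -0.1, 1.7]
wrist_force: [-10.4, 2.7, 15.8]
opening: 0.0486
grasp_force: 85.3
```

Call:
{"fn": "arm_command", "kwargs": {
  "series": [
    [0, 0, 0, 0],
    [0, 0, 0, 0],
    [0, 0, 0, 0],
    [0, 0, 0, 0],
    [0, 0, 0, 0]
  ],
  "hand": 0.066,
  "grip_force": 20
}}

```text
time: 20.8
ee_pos: [0.3806, -0.3276, 0.013]
tcp_rot: [-180.0, 0.0, 1.7]
wrist_force: [0.2, -0.3, 0.5]
opening: 0.0658
grasp_force: 0.0
```

Call:
{"fn": "arm_command", "kwargs": {
  "series": [
    [0, 0, 0, 0],
    [0, 0, 0, 0],
    [0, 0, 0, 0],
    [0, 0, 0, 0],
    [0, 0, 0, 0]
  ]
}}

```text
time: 21.3
ee_pos: [0.3805, -0.3276, 0.0132]
tcp_rot: [-180.0, 0.0, 1.7]
wrist_force: [-0.4, -0.3, 0.6]
opening: 0.0658
grasp_force: 0.0
```

Released; raise clear and verify.

Call:
{"fn": "arm_command", "kwargs": {
  "series": [
    [0, 0, -0.01, 0],
    [0, 0, -0.03, 0],
    [0, 0, -0.06, 0],
    [0, 0, -0.1, 0],
    [0, 0, -0.14, 0]
  ]
}}

```text
time: 21.8
ee_pos: [0.3803, -0.3274, 0.1552]
tcp_rot: [180.0, -0.0, 1.7]
wrist_force: [1.1, -0.6, 0.5]
opening: 0.066
grasp_force: 0.0
```

Call:
{"fn": "arm_command", "kwargs": {
  "series": [
    [-0.01, 0.03, -0.02, 0],
    [-0.02, 0.06, -0.04, 0],
    [-0.03, 0.1, -0.06, 0],
    [-0.04, 0.14, -0.06, 0],
    [-0.04, 0.16, -0.06, 0]
  ]
}}

```text
time: 22.3
ee_pos: [0.3442, -0.4916, 0.2144]
tcp_rot: [179.9, -0.0, 1.6]
wrist_force: [1.0, 0.9, -0.7]
opening: 0.0658
grasp_force: 0.0
```

```bash
python3 - <<'E'
from h import *
o=bot.get_obs();print(o["time"],o["ee_pos"],o["wrist_force"])
C={n:bot.camera(n) for n in("side","top")}
for n in C:
  cv2.imwrite(f"pics/{n}_end.png",C[n]["color"])
  for t,z in (("block_plane",.01),("plane_grip",.037)):
    for r in bot.mark_of(n,t)[:1]: print(n,t,round(r["confidence"],2),np.round(at(C[n],r["location"],z),3))
  for t in ("masking_tape","sanding_block","screwdriver"):
    for r in bot.mark_of(n,t)[:1]: print(n,t,round(r["confidence"],2),np.round(at(C[n],r["location"],0),3))
# near-cheek top edge rows (expected z=.042 if level)
g=cv2.GaussianBlur(cv2.cvtColor(C["side"]["color"],cv2.COLOR_BGR2GRAY),(0,0),.7).astype(int)
for col in range(246,292,4): print(col,*g[225:256,col])
K=np.array(C["side"]["camera_matrix"]);Rr=rot(C["side"]["orientation"])
for x in(.345,.36,.38,.41):
  for z in(.042,.01):
    q=Rr.T@(np.array([x,-.353+.03*(x-.38),z])-C["side"]["xyz"])*[1,-1,-1];q=K@q;print(x,z,np.round(q[:2]/q[2],1))
E
```

```text
22.3 [ 0.34417629 -0.49157135  0.21436591] [ 1.01894166  0.9394111  -0.67014453]
side block_plane 0.67 [ 0.424 -0.343  0.01 ]
side plane_grip 0.66 [ 0.402 -0.33   0.037]
side masking_tape 0.66 [0.612 0.12  0.   ]
side screwdriver 0.83 [ 0.478 -0.522  0.   ]
top block_plane 0.82 [ 0.422 -0.33   0.01 ]
top plane_grip 0.83 [ 0.405 -0.331  0.037]
top masking_tape 0.64 [0.605 0.12  0.   ]
top sanding_block 0.71 [ 0.418 -0.332  0.   ]
top screwdriver 0.67 [ 0.47  -0.525  0.   ]
246 117 116 116 115 115 116 115 113 114 119 126 132 136 140 143 147 149 148 146 145 145 147 150 151 149 143 138 139 141 144 146
250 120 119 120 121 122 123 123 122 122 126 137 147 146 138 134 134 132 127 121 116 112 109 105 104 101 99 99 97 98 110 130
254 118 119 121 121 121 123 124 123 122 127 136 145 141 123 113 115 122 128 133 134 126 111 100 95 92 94 97 98 98 106 124
258 120 120 121 121 123 124 124 123 124 129 138 142 138 132 126 121 118 117 119 125 133 132 115 99 93 92 96 99 98 102 118
262 126 125 127 129 129 129 129 129 129 133 137 129 109 99 98 100 100 101 102 104 105 106 107 104 93 88 95 101 99 100 116
266 1
[... 380 characters left out ...]
25 128 130 131 131 132 131 130 133 151 187 216 226 228 229 227 219 196 160 144 143 147 156 177 200 204 186 149 119 111
282 124 125 128 130 132 132 133 133 130 130 144 181 215 218 198 173 162 166 180 188 181 172 159 156 170 192 203 193 158 122 110
286 126 126 129 132 132 131 131 131 130 131 142 178 213 220 198 155 119 110 127 164 192 199 198 197 196 195 194 187 161 126 113
290 126 126 128 131 132 132 132 131 131 130 139 171 210 223 207 165 127 112 109 108 111 126 145 151 153 155 156 152 147 141 137
0.345 0.042 [247.8 250.6]
0.345 0.01 [248.9 259.8]
0.36 0.042 [253.9 250.9]
0.36 0.01 [254.9 260.2]
0.38 0.042 [262.1 251.4]
0.38 0.01 [263.  260.6]
0.41 0.042 [274.5 252.1]
0.41 0.01 [275.1 261.3]
```

```bash
python3 -c "
from workcell import bot
print(bot.job_done())"
```

```text
the job is handed in; nothing more can be done
None
```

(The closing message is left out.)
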